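# Unstack the sample jars and set each at its station

### The arm

A 6-joint arm with a two-finger parallel gripper is mounted at the origin on the work surface. World frame = base frame: x ahead of the robot, y to its left, z up, the work surface at z = 0. Lengths are in m, angles in rad, forces in N, time in s.
With the tool pointing down it reaches from about 0.25 to 0.8 m from the base axis. Payload 3.9 kg.
Tool frame: the origin (TCP) lies on the centre line of the jaws, within the pads' length; the fingertips stand 17 mm ahead of it and the grasp point (between the pads) lies 2 mm behind it (manip.tip_extent is the distance from the TCP to the fingertips, in m); z points along the fingers, y is the line along which they close (so a half turn about z gives the same grasp; the last joint's range is limited). The gripper opens to 85 mm and grips with 20 to 120 N. Pads are 22 mm wide; open, the fingers measure 114 mm over their backs; the gripper's body (76 mm by 85 mm) begins 54 mm behind the grasp point. The pads swing forward as they close: fully open they stand 13 mm farther back than shut.
Start: joints at [1.159, 0.26, -0.138, 1.173, 0, 1.571], TCP at [0.21, 0.481, 0.214] pointing down, gripper open.
Joint ranges: [-2.78, 2.78], [-0.83, 1.72], [-1.28, 1.37], [-1.9, 2.12], [-1.57, 1.48], [-3.14, 3.14]. Speed limits (rad/s): [2.57, 2.57, 3.14, 3.14, 3.14, 3.14].

### API

Orientations are given as [roll, pitch, yaw] about the fixed x, y, z axes, in that order (R = Rz(yaw) Ry(pitch) Rx(roll)).
In Python, from plant import manip gives the robot as it stands. The module is installed in compiled form; this text tells all that it offers.
- The arm moves only by the tool step_arm, never from a script. Its argument "moves" is a list of rows, each a list of 7 numbers: the shift along the world's x, y, z in mm, then the turn, a rotation vector about the world's x, y, z in rad, then the opening, from 0 (shut) to 1 (fully open). A call has exactly 10 rows; each row shifts and turns the commanded pose from where the row before left it; what a row does not reach is not made up. A row lasts 1/8 s, in which the tool goes at most 62.5 mm and 10.7 degrees, less where a joint would pass 70% of its speed; a pose out of reach is approached as far as the arm can. A call with a gripper value outside its range is refused whole. The fingers move at their own pace and stop on an object; "newtons" is the grip in N (left out, the last holds). Time passes only in rows, so rows that do not move let the fingers close, or fill a call up. It gives the time, the measured TCP pose, the force, the opening and the grip force at its end, in the units of the state.
- manip.state(): the state, without advancing time (a new reading comes with each control period).
- manip.camera(name): name is "scene" or "side" or "wrist"; returns a dict with "image" (480x640x3 uint8, blue, green, red), "mtx" (3x3 intrinsics, pixels), "xyz" and "rotation" of the camera in the world. Camera axes: x right, y up, looking along -z (the intrinsics and any distortion apply to the point x, -y, -z); pixel columns grow to the right and rows downward; lengths in m; the calibration is good to about 2 mm. A picture is of the moment at which its call begins. There is no depth.
- manip.finish_job(): hands the job in; it is judged then, once.
Trained networks look in the newest picture that a camera, given by its name, has taken for a name from the list of things; names that differ only in an ending like _2 or _b are one class to them, and where a whole thing is asked for, a point or a joint stands for the part that bears it (a point fixed in the world has none). Each returns a list of dicts, best first, with "conf" (0 to 1); they miss things now and then, are a little off and sometimes report something else, mostly with a low value. They report only what shows in the picture. A call takes as long as a camera call. They do not tell look-alikes from the thing itself.
- manip.spot_in(thing, camera): "box" ([left, top, right, bottom] in pixels, round what is visible of it).
- manip.silhouettes(thing, camera): "region" (480x640 bool, what is visible of it) and "box" ([left, top, right, bottom] in pixels, round what is visible of it).
The state is a dict: "t": time; "q": joint angles; "joint_velocities": joint speeds; "effort": joint torques, N m; "eef_pos": TCP position; "tool_rot": TCP orientation; "ft_force": force on the tool from outside, world axes, zero at the start; "moment": the same for the moment, N m; "opening": opening from 0.0 (shut) to 1.0 (fully open); "grip_force": force on a finger pad.
Only numpy, scipy, OpenCV 4.12 (cv2) and the standard library are available. Lean on these libraries where they do the work, as an engineer would, in place of code of your own. Each camera call takes 0.05 s, during which the arm holds its last target. There are 200 camera calls.

### The job

Take the two stacks of sample jars apart and stand every jar upright in the middle of its own station: the small white jar in the orange spill tray, the yellow one on the cork mat, the green one on the balance pan, the red one on the hotplate and the blue one on the lab jack. Keep the jars upright all the while, set them down rather than drop them, and let go of each.

Things in the scene. Friction and masses are not known exactly. Their poses are not given: they have to be found in the camera images.
- jar_white: Small all-white jar: a closed round jar, diameter 36 mm, height 36 mm, white all over, the lid 1.5 mm proud of the body all round and flat on top; the jars are only stacked loosely, one flat on another. Origin: centre of the underside; z along the jar's axis, up. At the start it stands on the yellow jar, the top of a stack of three.
- jar_yellow: Medium jar with yellow lid: a closed round jar, diameter 50 mm, height 40 mm, white body with a yellow band and a yellow lid (the upper 16 mm), the lid 1.5 mm proud of the body all round and flat on top; the jars are only stacked loosely, one flat on another. Origin: centre of the underside; z along the jar's axis, up. At the start it stands on the lid of the red or the blue jar and carries the white jar.
- jar_green: Medium jar with green lid: a closed round jar, diameter 50 mm, height 40 mm, white body with a green band and a green lid (the upper 16 mm), the lid 1.5 mm proud of the body all round and flat on top; the jars are only stacked loosely, one flat on another. Origin: centre of the underside; z along the jar's axis, up. At the start it stands on the lid of the red or the blue jar, whichever does not carry the yellow one.
- jar_red: Large jar with red lid: a closed round jar, diameter 64 mm, height 45 mm, white body with a red band and a red lid (the upper 16 mm), the lid 1.5 mm proud of the body all round and flat on top; the jars are only stacked loosely, one flat on another. Origin: centre of the underside; z along the jar's axis, up. At the start it stands on the bench at the foot of one of the two stacks.
- jar_blue: Large jar with blue lid: a closed round jar, diameter 64 mm, height 45 mm, white body with a blue band and a blue lid (the upper 16 mm), the lid 1.5 mm proud of the body all round and flat on top; the jars are only stacked loosely, one flat on another. Origin: centre of the underside; z along the jar's axis, up. At the start it stands on the bench at the foot of one of the two stacks.
- spill_tray: Shallow square orange tray, 118 mm outside, walls 4 mm thick and 9 mm high over all, inner floor 4 mm above the bench, fixed to the bench. Origin: on the bench, directly under the middle of the set-down face; z up, its front to -x.
- cork_mat: Round brown cork mat, diameter 110 mm, 10 mm thick, fixed to the bench. Origin: on the bench, directly under the middle of the set-down face; z up, its front to -x.
- balance: Laboratory balance: grey case 118 mm wide (y) and 145 mm deep (from 85 mm in front of the origin to 60 mm behind), 26 mm high, with a round steel pan of diameter 100 mm whose top is 35 mm above the bench and does not move; small display and keys in front, fixed to the bench. Origin: on the bench, directly under the middle of the set-down face; z up, its front to -x.
- hotplate: Hotplate (cold): blue case 118 mm wide (y) and 145 mm deep (from 85 mm in front of the origin to 60 mm behind), with a square white ceramic plate 105 mm wide, its top 50 mm above the bench, centred 4 mm behind the origin; two black knobs on its front, fixed to the bench. Origin: on the bench, directly under the middle of the set-down face; z up, its front to -x.
- lab_jack: Lab jack: bare-metal scissor lift with a square dark steel platform 110 mm wide, its top 60 mm above the bench, locked, fixed to the bench. Origin: on the bench, directly under the middle of the set-down face; z up, its front to -x.
Not all that is in view belongs to the job. Of the things shaped like the jar_green, the green one is meant.

How it is judged:
By the outcome, as a careful person would: the job done as asked, in the order asked, and still so for the second after the job is handed in, with the robot touching nothing.
It also fails if it takes over 136 s, if anything falls off the work surface, if the arm or the gripper's body presses on something with over 40 N, if the wrist force passes 120 N, or if a joint passes its speed limit or range.

## Working session

There is one attempt and no reset: what is moved stays moved. The work goes in short steps, Python scripts to look and compute and a tool call to move; the robot and the scene stay as the last step left them, time stands still between calls to the robot, and variables do not carry over. Pictures are saved under pics/ and viewed, at most 14 in all, crops included, and the job is handed in when it is done.

Besides the shell and the picture viewer there is one more tool, called after ">>>" as a command line: name --pt "numbers of a row" for each row, then --argument value for the rest. step_arm: Moves the arm, as the interface text tells. Its arguments: {"type":"object","properties":{"moves":{"type":"array","items":{"type":"array","items":{"type":"number"}}},"newtons":{"type":"number"}},"required":["moves"]}

```bash
mkdir -p pics; cat > h.py <<'E'
import numpy as np, cv2
from plant import manip
def cam(n,f=None):
    c=manip.camera(n)
    if f: cv2.imwrite('pics/'+f,c['image'])
    return c
def ray(c,u,v):
    K=np.array(c['mtx']);d=np.linalg.inv(K)@[u,v,1]
    return np.array(c['rotation'])@[d[0],-d[1],-d[2]]
def atz(c,u,v,z):
    d=ray(c,u,v);o=np.array(c['xyz']);return o+d*(z-o[2])/d[2]
def proj(c,p):
    q=np.array(c['rotation']).T@(np.array(p)-c['xyz']);q=np.array(c['mtx'])@[q[0],-q[1],-q[2]];return q[:2]/q[2]
E
python3 - <<'E'
from h import *
for n in ('scene','side'):
    c=cam(n,n+'0.png');print(n,np.round(c['xyz'],3),np.round(c['mtx'],1).tolist(),np.round(c['rotation'],3).tolist(),[k for k in c])
    for t in 'jar_white jar_yellow jar_green jar_red jar_blue spill_tray cork_mat balance hotplate lab_jack'.split():
        for d in manip.spot_in(t,n)[:3]: print(t,np.round(d['box']).tolist(),round(d['conf'],2))
s=manip.state();print({k:np.round(v,3).tolist() for k,v in s.items()},manip.tip_extent)
E
```

```text
scene [1.272 0.389 0.775] [[572.1, 0.0, 319.5], [0.0, 572.1, 244.3], [0.0, 0.0, 1.0]] [0.885, -0.006, 2.046] ['image', 'mtx', 'xyz', 'rotation']
jar_white [287.0, 188.0, 306.0, 214.0] 0.94
jar_yellow [284.0, 206.0, 308.0, 233.0] 0.92
jar_green [397.0, 218.0, 419.0, 244.0] 0.88
jar_green [369.0, 229.0, 395.0, 254.0] 0.63
jar_green [243.0, 268.0, 327.0, 347.0] 0.56
jar_red [360.0, 245.0, 395.0, 273.0] 0.97
jar_red [362.0, 328.0, 443.0, 399.0] 0.47
jar_blue [279.0, 219.0, 310.0, 250.0] 0.73
spill_tray [364.0, 328.0, 442.0, 398.0] 0.72
cork_mat [452.0, 278.0, 507.0, 322.0] 0.67
balance [140.0, 242.0, 230.0, 310.0] 0.75
balance [242.0, 268.0, 331.0, 348.0] 0.59
hotplate [185.0, 174.0, 256.0, 228.0] 0.7
lab_jack [239.0, 264.0, 330.0, 348.0] 0.57
lab_jack [453.0, 279.0, 509.0, 324.0] 0.53
side [ 0.233 -0.569  0.762] [[512.6, 0.0, 319.9], [0.0, 512.6, 235.3], [0.0, 0.0, 1.0]] [0.75, 0.016, -0.486] ['image', 'mtx', 'xyz', 'rotation']
jar_white [287.0, 266.0, 310.0, 296.0] 0.89
jar_yellow [281.0, 282.0, 313.0, 314.0] 0.61
jar_green [188.0, 233.0, 216.0, 270.0] 0.84
jar_green [240.0, 207.0, 266
[... 228 characters left out ...]
5
spill_tray [284.0, 149.0, 357.0, 196.0] 0.72
cork_mat [193.0, 169.0, 245.0, 199.0] 0.73
cork_mat [335.0, 195.0, 417.0, 266.0] 0.53
balance [388.0, 280.0, 495.0, 365.0] 0.77
hotplate [282.0, 368.0, 410.0, 478.0] 0.91
hotplate [241.0, 209.0, 264.0, 242.0] 0.64
lab_jack [336.0, 196.0, 416.0, 265.0] 0.56
lab_jack [282.0, 151.0, 357.0, 199.0] 0.37
{'t': 1.1, 'q': [1.159, 0.26, -0.138, 1.173, -0.0, 1.571], 'joint_velocities': [0.001, -0.002, 0.0, 0.0, 0.001, -0.002], 'effort': [0.002, -40.562, 25.424, 0.001, -0.0, -0.0], 'eef_pos': [0.21, 0.481, 0.214], 'tool_rot': [3.142, 0.0, 2.73], 'ft_force': [-0.372, 0.01, -0.492], 'moment': [-0.006, 0.072, 0.005], 'grip_force': 0.0, 'opening': 1.002} 0.017
```

View pics/scene0.png

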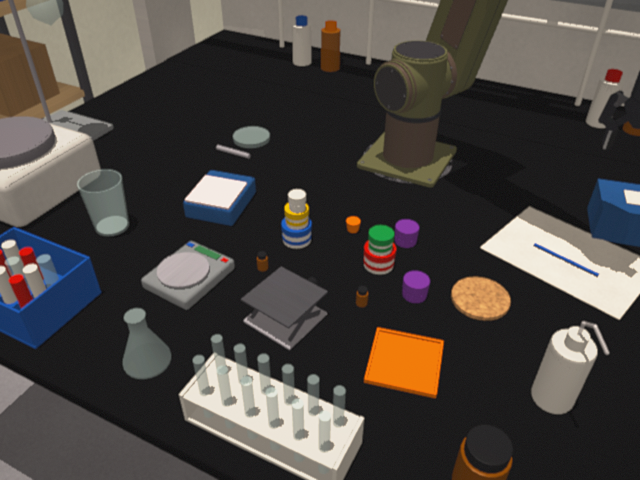

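View pics/side0.png

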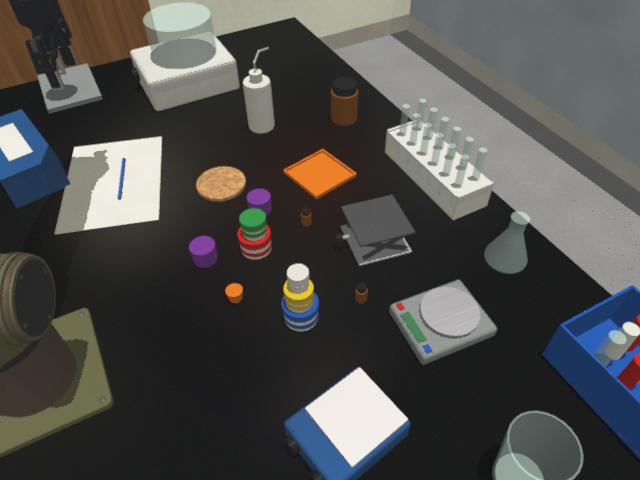

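The scene view shows the white/yellow/blue stack at about (296,220), green on red at (380,250), and purple look-alike jars at (406,233) and (415,286). The stations are the hotplate (220,195), balance (187,272), jack (287,300), tray (405,360) and cork (480,297). The side view agrees: stacks at (300,300) and (254,235), purple jars at (203,250) and (259,200).

```bash
sed -i "s/^    if f:/    c['rotation']=Rotation.from_euler('xyz',c['rotation']).as_matrix()\n    if f:/; 1a from scipy.spatial.transform import Rotation\nfrom scipy.optimize import least_squares" h.py
python3 - <<'E'
from h import *
C={n:cam(n) for n in('scene','side')}
a=np.linspace(0,2*np.pi,60)
def cyl(r,z0,z1): return np.array([[r*np.cos(t),r*np.sin(t),z] for z in(z0,z1) for t in a])
def box(x0,x1,y,z0,z1): return np.array([[x,s*y,z] for x in(x0,x1) for s in(-1,1) for z in(z0,z1)])
def fit(name,P,boxes,yaw=False):
    def res(p):
        t=p[2] if yaw else 0
        R=Rotation.from_euler('z',t).as_matrix();Q=P@R.T+[p[0],p[1],0];o=[]
        for n,b in boxes.items():
            u=np.array([proj(C[n],q) for q in Q]);o+=list(np.r_[u.min(0),u.max(0)]-b)
        return np.array(o)
    best=min((least_squares(res,[.4,.05]+([t] if yaw else []),x_scale=.1) for t in (np.arange(-1.5,1.6,.5) if yaw else [0])),key=lambda r:r.cost)
    print(name,np.round(best.x,4),'r',np.round(np.hypot(*best.x[:2]),3),'res',np.round(best.fun,1))
def b(x,y): return {'scene':np.array(x),'side':np.array(y)}
fit('white',cyl(.0195,.085,.121),b([287,188,306,214],[287,266,310,296]))
fit('yellow',cyl(.0265,.045,.085),b([284,206,308,233],[281,282,313,314]))
fit('blue',cyl(.0335,0,.045),b([279,219,310,250],[281,295,316,333]))
fit('green',cyl(.0265,.045,.085),b([369,229,395,254],[240,207,266,241]))
fit('red',cyl(.0335,0,.045),b([360,245,395,273],[235,223,268,259]))
fit('purpA',cyl(.0265,0,.04),b([397,218,419,244],[188,233,216,270]))
fit('purpB',cyl(.0265,0,.04),b([402,271,430,301],[247,188,272,213]))
fit('tray',box(-.059,.059,.059,0,.009),b([364,328,442,398],[284,149,357,196]),1)
fit('cork',cyl(.055,0,.01),b([452,278,509,322],[193,168,245,199]))
fit('balance',box(-.085,.06,.059,0,.026),b([141,242,232,306],[389,280,495,362]),1)
fit('hot',box(-.085,.06,.059,0.0,.046),b([185,171,256,224],[284,368,410,480]),1)
fit('jack',box(-.055,.055,.055,0.06,.06),b([242,267,328,325],[341,196,416,247]),1)
for n,l in {'scene':{'pan':(183,270,.035),'jack':(286,296,.06),'plate':(220,189,.05),'vial1':(262,268,0),'vial2':(362,304,0),'orangecap':(353,230,0)},'side':{'pan':(451,311,.035),'jack':(379,221,.06),'plate':(358,414,.05),'vial1':(361,300,0),'vial2':(306,224,0),'orangecap':(235,299,0)}}.items():
    for k,(u,v,z) in l.items(): print(n,k,np.round(atz(C[n],u,v,z)[:2],3))
E
```

```text
white [ 0.4336 -0.0926] r 0.443 res [-1.1 -1.  -0.7 -1.6 -1.3 -2.5  0.7  0.1]
yellow [ 0.4311 -0.0942] r 0.441 res [-1.  -7.3  0.7 -4.   1.  -6.8  1.7  1. ]
blue [ 0.4306 -0.0979] r 0.442 res [-0.1 -7.5  0.6 -2.8 -0.8 -7.1  4.   2. ]
green [0.4301 0.0989] r 0.441 res [-1.5 -4.8  0.9  2.7 -2.  -1.2  2.2 -0.6]
red [0.426  0.0953] r 0.436 res [ 2.1 -9.   1.7  1.2  0.8 -3.2  4.6  1.5]
purpA [0.3248 0.1187] r 0.346 res [-2.9 -0.9  1.9  3.1 -2.5  1.6  1.1 -1.1]
purpB [0.4784 0.1937] r 0.516 res [-0.8 -1.   1.5  3.4 -1.3 -1.6  0.8  4.5]
tray [ 0.6454  0.2346 -1.3306] r 0.687 res [ 0.1  0.4  0.2  0.2 -0.1 -1.3  0.1  2.2]
cork [0.4321 0.3098] r 0.532 res [-0.6 -2.   2.2 -1.7  2.5 -3.   0.5  1.9]
balance [ 0.6496 -0.2269 -0.2805] r 0.688 res [-1.5 -4.8  5.   4.1  0.5  1.6  1.7  0. ]
hot [ 0.4148 -0.3155 -0.8081] r 0.521 res [-0.1  0.2  1.8  1.7  3.2 -2.5 -2.8  3.4]
jack [ 6.449e-01  1.000e-04 -1.741e+00] r 0.645 res [-1.7 -2.2 -0.9  0.3 -0.8 -2.  -0.9 -1.3]
scene pan [ 0.658 -0.219]
scene jack [0.649 0.007]
scene plate [ 0.41  -0.303]
scene vial1 [ 0.549 -0.109]
scene vial2 [0.549 0.113]
scene orangecap [0.349 0.003]
side pan [ 0.652 -0.227]
side jack [ 0.645 -0.007]
side plate [ 0.417 -0.313]
side vial1 [ 0.544 -0.114]
side vial2 [0.543 0.106]
side orangecap [ 0.343 -0.002]
```

>>> step_arm --pt "22 -57 4 0 0 -0.136 1" --pt "22 -57 4 0 0 -0.136 1" --pt "22 -57 4 0 0 -0.136 1" --pt "22 -57 4 0 0 -0.136 1" --pt "22 -57 4 0 0 -0.136 1" --pt "22 -57 4 0 0 -0.136 1" --pt "22 -57 4 0 0 -0.136 1" --pt "22 -57 4 0 0 -0.136 1" --pt "22 -57 4 0 0 -0.136 1" --pt "22 -57 4 0 0 -0.136 1" --newtons 40

```text
t: 2.45
eef_pos: [0.4307, -0.091, 0.2542]
tool_rot: [3.14, -0.0, 1.365]
ft_force: [0.3, 0.7, 0.4]
opening: 0.997
grip_force: 0.0
```

```bash
cat >> h.py <<'E'
a=np.linspace(0,2*np.pi,60,endpoint=False)
JAR=dict(white=(.0195,.036,.085),yellow=(.0265,.040,.045),green=(.0265,.040,.045),red=(.0335,.045,0),blue=(.0335,.045,0))
def lid(c,mask,r,z,g):
    "fit x,y of lid circle (radius r, height z) to outer contour of a mask"
    cs,_=cv2.findContours(mask.astype(np.uint8),cv2.RETR_EXTERNAL,cv2.CHAIN_APPROX_NONE)
    k=max(cs,key=cv2.contourArea)[:,0,:]
    P=np.array([atz(c,u,v,z)[:2] for u,v in k])
    f=lambda p:np.hypot(*(P-p).T)-r
    s=least_squares(f,g,loss='soft_l1',f_scale=.001)
    return s.x,np.sqrt(np.mean(f(s.x)**2))
E
python3 - <<'E'
from h import *
c=cam('wrist','w1.png')
s=manip.state();print(np.round(s['eef_pos'],4),np.round(s['tool_rot'],3),np.round(s['q'],3))
print(np.round(c['xyz'],3),np.round(c['rotation'],3).tolist(),np.round(c['mtx'],1).tolist())
for t in ('jar_white','jar_yellow','jar_blue'):
    for d in manip.silhouettes(t,'wrist')[:2]: print(t,np.round(d['box']).tolist(),round(d['conf'],2))
print(proj(c,[.4336,-.0926,.121]))
E
```

```text
[ 0.4341 -0.0979  0.2544] [3.136 0.006 1.356] [-0.217  0.102 -0.232  1.231 -0.006  1.569]
[ 0.446 -0.014  0.415] [[0.979, 0.193, 0.063], [-0.203, 0.93, 0.306], [0.001, -0.312, 0.95]] [[386.5, 0.0, 322.2], [0.0, 386.5, 237.6], [0.0, 0.0, 1.0]]
jar_white [305.0, 184.0, 349.0, 238.0] 0.82
jar_white [239.0, 0.0, 308.0, 32.0] 0.52
jar_yellow [296.0, 177.0, 354.0, 225.0] 0.73
jar_blue [290.0, 164.0, 356.0, 214.0] 0.85
jar_blue [459.0, 208.0, 606.0, 323.0] 0.41
[326.98510476 216.60641576]
```

View pics/w1.png

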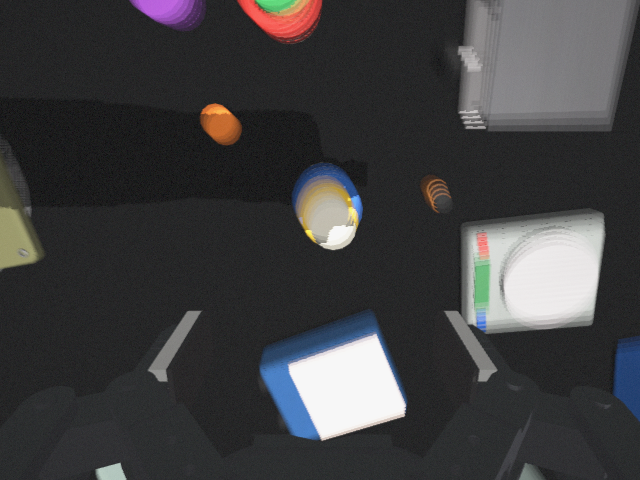

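The wrist picture is blurred because the arm was still moving. The white lid is near (335,236), with the hotplate, balance and jack also in view. I'll settle lower down, then look again.

>>> step_arm --pt "3 -3 -15 0 0 0 1" --pt "0 0 -15 0 0 0 1" --pt "0 0 -15 0 0 0 1" --pt "0 0 -15 0 0 0 1" --pt "0 0 -10 0 0 0 1" --pt "0 0 0 0 0 0 1" --pt "0 0 0 0 0 0 1" --pt "0 0 0 0 0 0 1" --pt "0 0 0 0 0 0 1" --pt "0 0 0 0 0 0 1"

```text
t: 3.9
eef_pos: [0.4333, -0.092, 0.1839]
tool_rot: [3.141, 0.0, 1.37]
ft_force: [-0.9, -0.4, 0.8]
opening: 1.005
grip_force: 0.0
```

```bash
python3 - <<'E'
from h import *
c=cam('wrist','w2.png')
s=manip.state();print(np.round(s['eef_pos'],4),np.round(s['tool_rot'],3),np.round(s['q'],3))
print(np.round(c['xyz'],3))
for t,z in (('white',.121),('yellow',.085),('blue',.045)):
    for d in manip.silhouettes('jar_'+t,'wrist')[:1]:
        print(t,np.round(d['box']).tolist(),round(d['conf'],2)); cv2.imwrite(f'pics/m_{t}.png',d['region']*255)
im=c['image']
def draw(x,y,r,z,col):
    p=np.array([proj(c,[x+r*np.cos(t),y+r*np.sin(t),z]) for t in a]);cv2.polylines(im,[np.round(p*8).astype(np.int32)],True,col,1,shift=3)
draw(.4336,-.0926,.0195,.121,(0,0,255)); draw(.4336,-.0926,.0265,.085,(255,0,255)); draw(.4336,-.0926,.0335,.045,(0,255,0))
cv2.imwrite('pics/w2d.png',im)
E
```

```text
[ 0.4332 -0.092   0.1839] [3.141 0.    1.37 ] [-0.209  0.136 -0.379  1.055 -0.     1.563]
[ 0.448 -0.015  0.345]
white [295.0, 204.0, 354.0, 272.0] 0.79
yellow [286.0, 189.0, 359.0, 252.0] 0.58
blue [281.0, 174.0, 359.0, 234.0] 0.6[ WARN:0@0.699] global loadsave.cpp:1063 imwrite_ Unsupported depth image for selected encoder is fallbacked to CV_8U.
```

View pics/w2d.png

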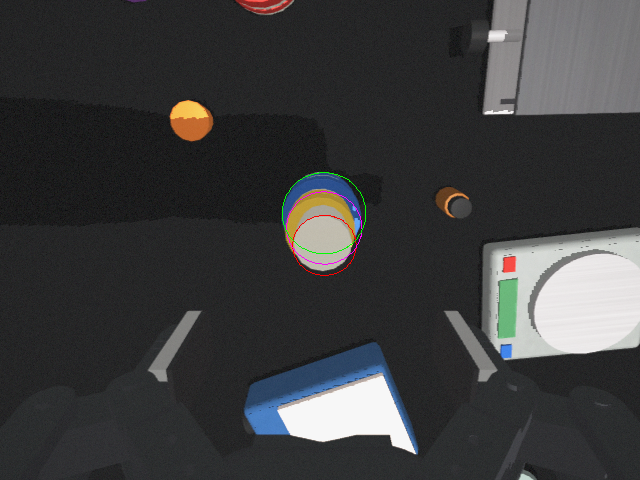

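The white lid is a circle about 58 px wide at (323,241), so its real diameter is 36 mm including the lid rim. Blue and yellow are concentric behind it, and the balance pan is at (590,302).

```bash
python3 - <<'E'
from h import *
c=cam('wrist')
for n,u,v,z in (('white',323,241,.121),('yellow',321.5,225,.085),('blue',321.5,213.5,.045),('pan',590,302,.035)): print(n,np.round(atz(c,u,v,z),4))
g=cv2.imread('pics/w2.png')
for n,r,z,p in (('white',.018,.121,(.4325,-.091)),('yellow',.025,.085,(.432,-.091)),('blue',.032,.045,(.432,-.091))):
    m=cv2.imread(f'pics/m_{n}.png',0)>127
    cs,_=cv2.findContours(m.astype(np.uint8),cv2.RETR_EXTERNAL,cv2.CHAIN_APPROX_NONE);k=max(cs,key=cv2.contourArea)[:,0,:]
    P=np.array([atz(c,u,v,z)[:2] for u,v in k]); d=np.hypot(*(P-p).T)
    # keep points near lid rim away from neighbours
    for it in range(4):
        P2=P[np.abs(np.hypot(*(P-p).T)-r)<.003]; p=least_squares(lambda q:np.hypot(*(P2-q).T)-r,p,loss='soft_l1',f_scale=.0005).x
    print(n,np.round(p,4),len(P2),len(P),np.round(np.std(np.hypot(*(P2-p).T)),4))
s=manip.state();R=Rotation.from_euler('xyz',s['tool_rot']).as_matrix();print(np.round(R,3).tolist())
E
```

```text
white [ 0.4334 -0.0894  0.121 ]
yellow [ 0.4324 -0.0896  0.085 ]
blue [ 0.4319 -0.0917  0.045 ]
pan [ 0.6499 -0.2216  0.035 ]
white [ 0.4329 -0.09  ] 138 175 0.0008
yellow [ 0.4312 -0.0899] 156 242 0.0011
blue [ 0.4318 -0.0915] 153 248 0.0011
[[0.2, 0.98, 0.0], [0.98, -0.2, 0.0], [0.0, 0.0, -1.0]]
```

>>> step_arm --pt "0 2 -12 0 0 0 1" --pt "0 0 -16 0 0 0 1" --pt "0 0 -16 0 0 0 1" --pt "0 0 -14 0 0 0 1" --pt "0 0 -8 0 0 0 1" --pt "0 0 -4 0 0 0 1" --pt "0 0 0 0 0 0 0.6" --pt "0 0 0 0 0 0 0.5" --pt "0 0 0 0 0 0 0.4" --pt "0 0 0 0 0 0 0.3" --newtons 30

```text
t: 5.4
eef_pos: [0.4333, -0.09, 0.114]
tool_rot: [3.141, 0.0, 1.37]
ft_force: [-0.9, -0.2, -0.2]
opening: 0.301
grip_force: 0.0
```

```bash
python3 - <<'E'
from h import *
c=cam('side');cs=cam('scene')
im=np.hstack([cv2.resize(c['image'][220:345,240:365],(400,400),interpolation=2),cv2.resize(cs['image'][150:275,235:360],(400,400),interpolation=2)])
cv2.imwrite('pics/s3.png',im)
s=manip.state();print(np.round(s['eef_pos'],4),s['opening'],s['grip_force'],np.round(s['ft_force'],2))
E
```

```text
[ 0.4332 -0.0899  0.1138] 0.3008707372405335 0.0 [-0.46  0.53 -0.13]
```

View pics/s3.png

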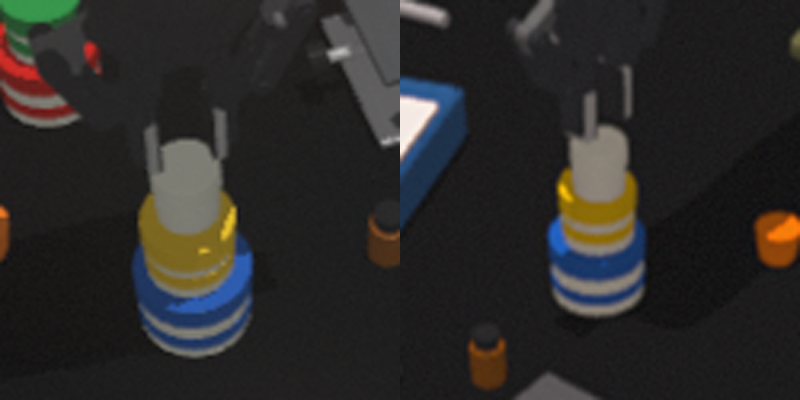

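```bash
python3 - <<'E'
from h import *
A=cam('scene');B=cam('side')
def tri(p,q):
    f=lambda X:np.r_[proj(A,X)-p,proj(B,X)-q]
    r=least_squares(f,[.43,-.09,.12],x_scale=.01);return np.round(r.x,4),np.round(r.fun,1)
print(tri((294.4,192.8),(308.75,269)));print(tri((306.3,186.9),(288.4,273.75)))
print(tri((296.5,192),(298,267)))
for X in ([.433,-.09,.121],[.433+.018,-.09,.121],[.433-.018,-.09,.121]): print(proj(A,X),proj(B,X))
E
```

```text
(array([ 0.4486, -0.0934,  0.1256]), array([-2.9,  1.3, -2.3, -1.1]))
(array([ 0.4164, -0.0843,  0.1231]), array([-3.2,  1.5, -2.5, -1.2]))
(array([ 0.4376, -0.0867,  0.1267]), array([ 0.5, -0.2,  0.4,  0.2]))
[296.75537164 192.54386191] [296.89370707 271.90142519]
[292.41034335 197.01300278] [306.9035383  267.73370543]
[301.00843527 188.16931261] [286.74799504 276.12572064]
```

```bash
python3 - <<'E'
from h import *
c=cam('wrist','w4.png');s=manip.state();p=np.array(s['eef_pos']);y=np.array([.98,-.2,0])
for w in (.085,.0255):
  for d in (-.02,-.01,0,.01,.017): print(w,d,np.round(proj(c,p+y*w/2-[0,0,d])),np.round(proj(c,p-y*w/2-[0,0,d])))
print(np.round(p,4),np.round(c['xyz'],4),s['opening'])
E
```

```text
0.085 -0.02 [427. 312.] [220. 311.]
0.085 -0.01 [422. 300.] [226. 300.]
0.085 0 [416. 290.] [231. 290.]
0.085 0.01 [411. 281.] [236. 281.]
0.085 0.017 [408. 275.] [239. 275.]
0.0255 -0.02 [355. 312.] [293. 312.]
0.0255 -0.01 [353. 300.] [294. 300.]
0.0255 0 [351. 290.] [296. 290.]
0.0255 0.01 [350. 281.] [297. 281.]
0.0255 0.017 [349. 275.] [298. 275.]
[ 0.4332 -0.0899  0.1137] [ 0.4481 -0.013   0.2748] 0.3031387057460013
```

View pics/w4.png

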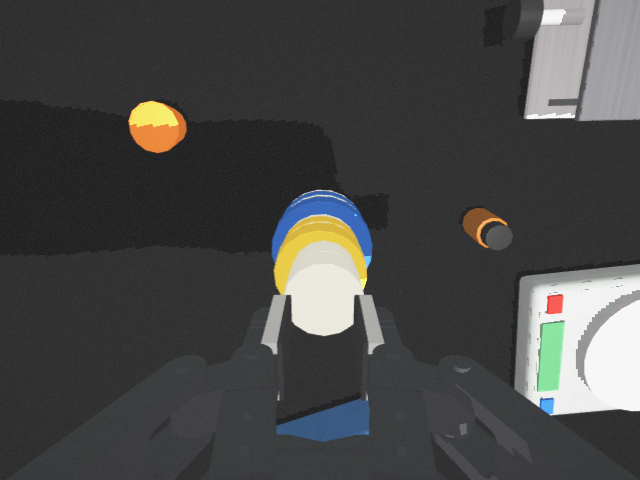

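```bash
python3 - <<'E'
from h import *
c=cam('wrist');s=manip.state();p=np.array(s['eef_pos']);y=np.array([.98,-.2,0]);x=np.array([.2,.98,0])
def solve(c,p,L,R,h):
    f=lambda q:np.r_[proj(c,p+h*x+y*(q[2]+q[0]/2)-[0,0,q[1]])-R,proj(c,p+h*x+y*(q[2]-q[0]/2)-[0,0,q[1]])-L]
    r=least_squares(f,[.03,0,0],x_scale=.01);print(h,np.round(r.x,4),np.round(r.fun,1))
for h in (.011,0,-.011): solve(c,p,(290,296),(357,296),h)
print('open')
c2=dict(c);c2['xyz']=np.array(c['xyz'])+[0,-.002,.0701];p2=p+[0,-.002,.0701]
for h in (.011,0,-.011): solve(c2,p2,(200,312),(447,312),h)
E
```

```text
0.011 [ 0.0256 -0.0277 -0.0002] [-0.   0.1  0.  -0.1]
0 [ 0.0298 -0.006  -0.0001] [-0.   0.1  0.  -0.1]
-0.011 [0.034  0.0158 0.    ] [-0.   0.1  0.  -0.1]
open
0.011 [ 0.0869 -0.0401 -0.0002] [-0.   0.2  0.  -0.2]
0 [ 1.011e-01 -2.030e-02 -1.000e-04] [-0.   0.2  0.  -0.2]
-0.011 [ 0.1153 -0.0006 -0.    ] [-0.   0.2  0.  -0.2]
```

The fingers closed to about 28 mm above the white lid. In the wrist view the pad ends, at (290,295) and (357,295), lie over the lid rim. The tips therefore stand farther back than the stated 17 mm ahead of the TCP. I'll open, go lower in stages and check the opening.

>>> step_arm --pt "0 0 0 0 0 0 0.8" --pt "0 0 0 0 0 0 0.8" --pt "0 0 0 0 0 0 0.8" --pt "0 0 -7 0 0 0 0.8" --pt "0 0 -7 0 0 0 0.8" --pt "0 0 0 0 0 0 0.6" --pt "0 0 0 0 0 0 0.5" --pt "0 0 0 0 0 0 0.4" --pt "0 0 0 0 0 0 0.35" --pt "0 0 0 0 0 0 0.35"

```text
t: 6.95
eef_pos: [0.4334, -0.09, 0.1]
tool_rot: [3.141, 0.0, 1.37]
ft_force: [-0.0, -0.7, 2.5]
opening: 0.392
grip_force: 29.7
```

```bash
python3 - <<'E'
from h import *
c=cam('side');cs=cam('scene')
im=np.hstack([cv2.resize(c['image'][230:330,250:350],(400,400),interpolation=2),cv2.resize(cs['image'][150:250,245:345],(400,400),interpolation=2)])
cv2.imwrite('pics/s5.png',im)
E
```

```text
(no output)
```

View pics/s5.png

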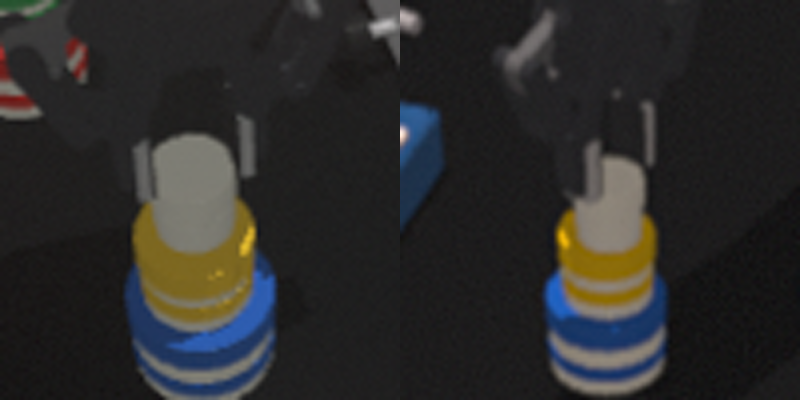

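Gripped at opening 0.39 and 30 N, with the pads over the white jar's lid and clear of the yellow one (side crop, tips at about (145,203)). I'll carry it to the tray.

>>> step_arm --pt "0 0 10 0 0 0 0.3" --pt "0 0 25 0 0 0 0.3" --pt "0 0 25 0 0 0 0.3" --pt "20 31 0 0 0 0 0.3" --pt "34 52 0 0 0 0 0.3" --pt "38 58 0 0 0 0 0.3" --pt "38 58 0 0 0 0 0.3" --pt "38 58 0 0 0 0 0.3" --pt "30 46 0 0 0 0 0.3" --pt "14 22 0 0 0 0 0.3"

```text
t: 8.3
eef_pos: [0.635, 0.2209, 0.1594]
tool_rot: [3.141, -0.0, 1.372]
ft_force: [-1.1, -0.2, -0.4]
opening: 0.387
grip_force: 29.9
```

>>> step_arm --pt "0 0 -15 0 0 0 0.3" --pt "0 0 -25 0 0 0 0.3" --pt "0 0 -30 0 0 0 0.3" --pt "0 0 -25 0 0 0 0.3" --pt "0 0 -20 0 0 0 0.3" --pt "0 0 -10 0 0 0 0.3" --pt "0 0 -6 0 0 0 0.3" --pt "0 0 0 0 0 0 0.3" --pt "0 0 0 0 0 0 0.3" --pt "0 0 0 0 0 0 0.3"

```text
t: 9.55
eef_pos: [0.6345, 0.2182, 0.0295]
tool_rot: [3.14, -0.001, 1.37]
ft_force: [0.3, -0.5, -0.8]
opening: 0.388
grip_force: 30.0
```

```bash
python3 - <<'E'
from h import *
c=cam('side');cs=cam('scene')
im=np.hstack([cv2.resize(c['image'][100:225,260:385],(400,400),interpolation=2),cv2.resize(cs['image'][290:415,340:465],(400,400),interpolation=2)])
cv2.imwrite('pics/s6.png',im)
E
```

```text
(no output)
```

View pics/s6.png

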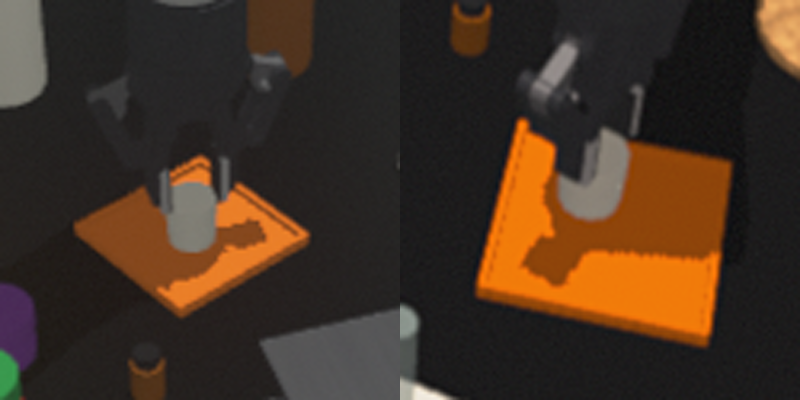

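The rows over 62.5 mm were clipped, so the jar is 19 mm short of the tray middle. I'll correct that and set it down.

>>> step_arm --pt "5 8 0 0 0 0 0.3" --pt "6 8 0 0 0 0 0.3" --pt "0 0 -3 0 0 0 0.3" --pt "0 0 -3 0 0 0 0.3" --pt "0 0 -2 0 0 0 0.3" --pt "0 0 -1 0 0 0 0.3" --pt "0 0 -1 0 0 0 0.3" --pt "0 0 0 0 0 0 0.3" --pt "0 0 0 0 0 0 0.3" --pt "0 0 0 0 0 0 0.3"

```text
t: 10.9
eef_pos: [0.6448, 0.2338, 0.019]
tool_rot: [3.142, 0.0, 1.37]
ft_force: [-2.0, -1.5, 3.7]
opening: 0.39
grip_force: 30.5
```

>>> step_arm --pt "0 0 0 0 0 0 0.45" --pt "0 0 0 0 0 0 0.55" --pt "0 0 0 0 0 0 0.75" --pt "0 0 0 0 0 0 0.9" --pt "0 0 10 0 0 0 0.9" --pt "0 0 25 0 0 0 0.9" --pt "0 0 45 0 0 0 0.9" --pt "-20 -30 50 0 0 0 0.9" --pt "-33 -50 10 0 0 0 0.9" --pt "-33 -50 0 0 0 0 0.9"

```text
t: 12.15
eef_pos: [0.5597, 0.1032, 0.1613]
tool_rot: [3.137, -0.002, 1.371]
ft_force: [0.4, -0.6, 0.5]
opening: 0.896
grip_force: 0.0
```

>>> step_arm --pt "-33 -50 0 0 0 0 0.9" --pt "-33 -50 0 0 0 0 0.9" --pt "-33 -50 0 0 0 0 0.9" --pt "-20 -30 0 0 0 0 0.9" --pt "-8 -14 0 0 0 0 0.9" --pt "0 0 0 0 0 0 0.9" --pt "0 0 0 0 0 0 0.9" --pt "0 0 0 0 0 0 0.9" --pt "0 0 0 0 0 0 0.9" --pt "0 0 0 0 0 0 0.9"

```text
t: 13.4
eef_pos: [0.4321, -0.0897, 0.1586]
tool_rot: [-3.141, -0.0, 1.371]
ft_force: [-0.4, -0.3, -1.0]
opening: 0.896
grip_force: 0.0
```

```bash
cat >> h.py <<'E'
def find(c,name,r,z,p,tol=.004):
    out=[]
    for d in manip.silhouettes('jar_'+name,'wrist')[:3]:
        cs,_=cv2.findContours(d['region'].astype(np.uint8),cv2.RETR_EXTERNAL,cv2.CHAIN_APPROX_NONE);k=max(cs,key=cv2.contourArea)[:,0,:]
        P=np.array([atz(c,u,v,z)[:2] for u,v in k]); q=np.array(p)
        for it in range(6):
            P2=P[np.abs(np.hypot(*(P-q).T)-r)<tol]
            if len(P2)<20: break
            q=least_squares(lambda q:np.hypot(*(P2-q).T)-r,q,loss='soft_l1',f_scale=.0005).x
        print(name,round(d['conf'],2),np.round(d['box']).tolist(),np.round(q,4),len(P2),len(P))
E
python3 - <<'E'
from h import *
c=cam('wrist','w7.png');s=manip.state();print(np.round(s['eef_pos'],4))
find(c,'yellow',.025,.085,(.4315,-.09));find(c,'blue',.032,.045,(.4315,-.09))
A=cam('scene');cv2.imwrite('pics/tmp.png',A['image'])
for d in manip.spot_in('jar_white','scene')[:2]: print(d)
print([np.round(proj(A,[.645,.2346,z])) for z in (.004,.04)])
E
```

```text
[ 0.432  -0.0898  0.1586]
yellow 0.98 [282.0, 199.0, 363.0, 280.0] [ 0.4309 -0.093 ] 189 224
blue 0.62 [281.0, 180.0, 364.0, 244.0] [ 0.4322 -0.0911] 161 254
{'box': [393.6, 338.3, 415.3, 372.6], 'conf': 0.95}
[array([404., 361.]), array([407., 348.])]
```

>>> step_arm --pt "-1 -2 -15 0 0 0 0.9" --pt "0 0 -25 0 0 0 0.9" --pt "0 0 -25 0 0 0 0.9" --pt "0 0 -20 0 0 0 0.9" --pt "0 0 -12 0 0 0 0.9" --pt "0 0 0 0 0 0 0.75" --pt "0 0 0 0 0 0 0.65" --pt "0 0 0 0 0 0 0.55" --pt "0 0 0 0 0 0 0.5" --pt "0 0 0 0 0 0 0.5" --newtons 35

```text
t: 14.9
eef_pos: [0.4316, -0.0922, 0.063]
tool_rot: [3.14, -0.0, 1.37]
ft_force: [-1.0, 0.7, 5.8]
opening: 0.545
grip_force: 35.1
```

>>> step_arm --pt "0 0 10 0 0 0 0.45" --pt "0 0 30 0 0 0 0.45" --pt "0 0 40 0 0 0 0.45" --pt "0 30 0 0 0 0 0.45" --pt "0 55 0 0 0 0 0.45" --pt "0 60 0 0 0 0 0.45" --pt "0 60 0 0 0 0 0.45" --pt "0 60 0 0 0 0 0.45" --pt "0 60 0 0 0 0 0.45" --pt "0 45 0 0 0 0 0.45"

```text
t: 16.15
eef_pos: [0.431, 0.2807, 0.1427]
tool_rot: [3.14, -0.001, 1.371]
ft_force: [-0.1, -0.4, -0.7]
opening: 0.545
grip_force: 36.2
```

>>> step_arm --pt "0 22 0 0 0 0 0.45" --pt "0 10 0 0 0 0 0.45" --pt "0 0 -20 0 0 0 0.45" --pt "0 0 -30 0 0 0 0.45" --pt "0 0 -25 0 0 0 0.45" --pt "0 0 -15 0 0 0 0.45" --pt "0 0 -10 0 0 0 0.45" --pt "0 0 -5 0 0 0 0.45" --pt "0 0 0 0 0 0 0.45" --pt "0 0 0 0 0 0 0.45"

```text
t: 17.4
eef_pos: [0.4314, 0.3103, 0.0374]
tool_rot: [3.141, -0.001, 1.37]
ft_force: [-0.2, -0.2, -0.7]
opening: 0.549
grip_force: 36.2
```

```bash
python3 - <<'E'
from h import *
c=cam('side');cs=cam('scene')
im=np.hstack([cv2.resize(c['image'][110:235,160:285],(400,400),interpolation=2),cv2.resize(cs['image'][230:355,415:540],(400,400),interpolation=2)])
cv2.imwrite('pics/s8.png',im)
E
```

```text
(no output)
```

View pics/s8.png

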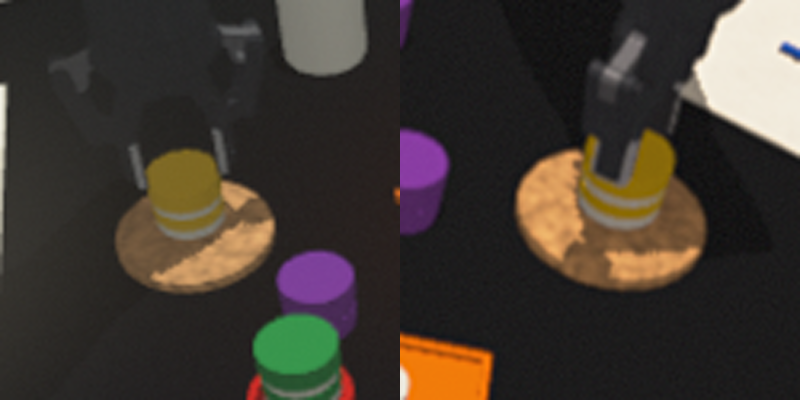

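The yellow jar hangs upright over the middle of the cork mat (side crop: mat centre about (196,235), jar base about (188,222)). Lowering it.

>>> step_arm --pt "0 0 -3 0 0 0 0.45" --pt "0 0 -3 0 0 0 0.45" --pt "0 0 -2 0 0 0 0.45" --pt "0 0 -1 0 0 0 0.45" --pt "0 0 -1 0 0 0 0.45" --pt "0 0 0 0 0 0 0.45" --pt "0 0 0 0 0 0 0.45" --pt "0 0 0 0 0 0 0.45" --pt "0 0 0 0 0 0 0.45" --pt "0 0 0 0 0 0 0.45"

```text
t: 18.75
eef_pos: [0.4307, 0.3099, 0.028]
tool_rot: [3.141, -0.0, 1.37]
ft_force: [-3.4, -2.7, 10.9]
opening: 0.546
grip_force: 38.1
```

>>> step_arm --pt "0 0 0 0 0 0 0.58" --pt "0 0 0 0 0 0 0.68" --pt "0 0 0 0 0 0 0.85" --pt "0 0 0 0 0 0 0.95" --pt "0 0 10 0 0 0 0.95" --pt "0 0 25 0 0 0 0.95" --pt "0 0 45 0 0 0 0.95" --pt "0 -15 45 0 0 0 0.95" --pt "0 -45 7 0 0 0 0.95" --pt "0 -55 0 0 0 0 0.95"

```text
t: 20.0
eef_pos: [0.4323, 0.1949, 0.1608]
tool_rot: [3.138, -0.002, 1.372]
ft_force: [-0.2, -0.4, 0.1]
opening: 0.948
grip_force: 0.0
```

>>> step_arm --pt "0 -55 0 0 0 0 0.95" --pt "0 -30 0 0 0 0 0.95" --pt "0 -12 0 0 0 0 0.95" --pt "0 0 0 0 0 0 0.95" --pt "0 0 0 0 0 0 0.95" --pt "0 0 0 0 0 0 0.95" --pt "0 0 0 0 0 0 0.95" --pt "0 0 0 0 0 0 0.95" --pt "0 0 0 0 0 0 0.95" --pt "0 0 0 0 0 0 0.95"

```text
t: 21.25
eef_pos: [0.4309, 0.098, 0.1587]
tool_rot: [-3.142, -0.0, 1.37]
ft_force: [-0.3, -0.5, 0.6]
opening: 0.953
grip_force: 0.0
```

```bash
python3 - <<'E'
from h import *
c=cam('wrist','w9.png');s=manip.state();print(np.round(s['eef_pos'],4))
find(c,'green',.025,.085,(.43,.098));find(c,'red',.032,.045,(.428,.097))
A=cam('scene','sc9.png')
for d in manip.spot_in('jar_yellow','scene')[:2]: print(d)
print([np.round(proj(A,[.4321,.3098,z])) for z in (.01,.05)])
E
```

```text
[0.4309 0.0979 0.1587]
green 0.78 [150.0, 186.0, 224.0, 257.0] [0.43  0.098] 0 204
green 0.67 [283.0, 197.0, 359.0, 280.0] [0.4278 0.0956] 192 226
green 0.61 [325.0, 40.0, 402.0, 120.0] [0.43  0.098] 0 219
red 0.67 [277.0, 179.0, 359.0, 246.0] [0.4259 0.0975] 175 269
{'box': [469.4, 269.6, 498.8, 308.7], 'conf': 0.68}
[array([481., 295.]), array([485., 280.])]
```

View pics/w9.png

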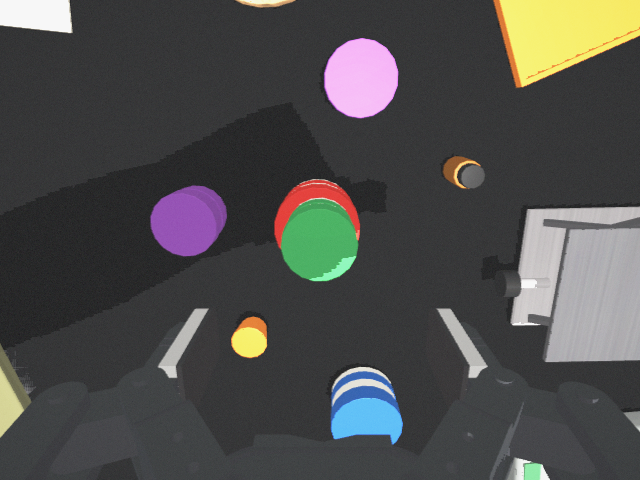

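The green lid is at (320,241) with the red one below it. The purple jars at (188,221) and (361,78) are clear of the fingers.

>>> step_arm --pt "-3 -1.5 -15 0 0 0 0.95" --pt "0 0 -25 0 0 0 0.95" --pt "0 0 -25 0 0 0 0.95" --pt "0 0 -20 0 0 0 0.9" --pt "0 0 -11 0 0 0 0.85" --pt "0 0 0 0 0 0 0.75" --pt "0 0 0 0 0 0 0.65" --pt "0 0 0 0 0 0 0.55" --pt "0 0 0 0 0 0 0.5" --pt "0 0 0 0 0 0 0.5"

```text
t: 22.75
eef_pos: [0.4314, 0.0969, 0.0652]
tool_rot: [3.135, -0.002, 1.37]
ft_force: [-0.1, -1.1, 9.9]
opening: 0.498
grip_force: 5.0
```

```bash
python3 - <<'E'
from h import *
c=cam('side');cs=cam('scene')
im=np.hstack([cv2.resize(c['image'][165:265,200:300],(400,400),interpolation=2),cv2.resize(cs['image'][185:285,330:430],(400,400),interpolation=2)])
cv2.imwrite('pics/s10.png',im)
s=manip.state();print(np.round(s['eef_pos'],4),s['opening'],s['grip_force'],np.round(s['ft_force'],2))
E
```

```text
[0.4314 0.0969 0.0653] 0.5002428826697478 4.982353845261969 [-0.48 -0.78  9.85]
```

View pics/s10.png

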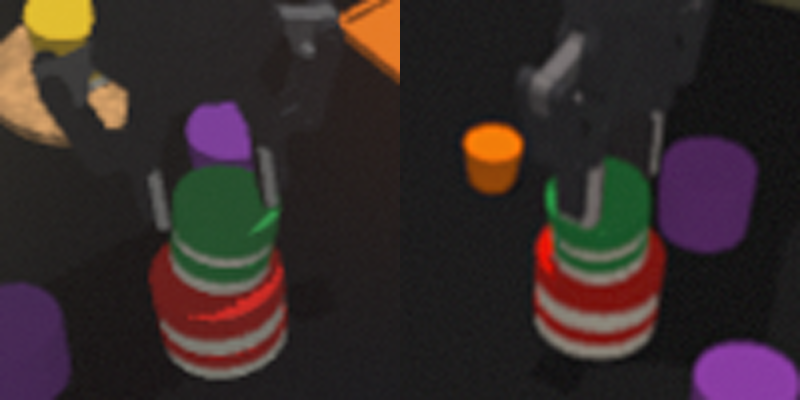

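The +x fingertip has come down on the green lid's edge (side crop (270,205), 10 N up) and the other finger has a gap, so it's too shallow and off-centre. I'll open, lift a bit and look again.

>>> step_arm --pt "0 0 2 0 0 0 0.6" --pt "0 0 0 0 0 0 0.75" --pt "0 0 0 0 0 0 1" --pt "0 0 0 0 0 0 1" --pt "0 0 20 0 0 0 1" --pt "0 0 30 0 0 0 1" --pt "0 0 30 0 0 0 1" --pt "0 0 14 0 0 0 1" --pt "0 0 0 0 0 0 1" --pt "0 0 0 0 0 0 1"

```text
t: 24.1
eef_pos: [0.427, 0.0963, 0.1576]
tool_rot: [-3.14, 0.001, 1.37]
ft_force: [-0.3, 0.0, 0.8]
opening: 0.999
grip_force: 0.0
```

>>> step_arm --pt "0 0 0 0 0 0 1" --pt "0 0 0 0 0 0 1" --pt "0 0 0 0 0 0 1" --pt "0 0 0 0 0 0 1" --pt "0 0 0 0 0 0 1" --pt "0 0 0 0 0 0 1" --pt "0 0 0 0 0 0 1" --pt "0 0 0 0 0 0 1" --pt "0 0 0 0 0 0 1" --pt "0 0 0 0 0 0 1"

```text
t: 25.35
eef_pos: [0.4279, 0.0964, 0.1587]
tool_rot: [-3.142, 0.0, 1.37]
ft_force: [-0.6, -0.4, -0.5]
opening: 0.998
grip_force: 0.0
```

```bash
python3 - <<'E'
from h import *
c=cam('wrist','w11.png');s=manip.state();print(np.round(s['eef_pos'],4),s['tool_rot'])
find(c,'green',.025,.085,(.43,.098));find(c,'red',.032,.045,(.428,.097))
im=cv2.imread('pics/w11.png').copy()
for x,y,r,z,col in ((.430,.097,.025,.085,(255,0,255)),(.430,.097,.032,.045,(0,255,255))):
    p=np.array([proj(c,[x+r*np.cos(t),y+r*np.sin(t),z]) for t in a]);cv2.polylines(im,[np.round(p*8).astype(np.int32)],True,col,1,shift=3)
cv2.imwrite('pics/w11d.png',cv2.resize(im[140:340,120:520],(800,400)))
E
```

```text
[0.4279 0.0964 0.1587] [-3.14156329e+00  2.62170668e-05  1.36982130e+00]
green 0.84 [152.0, 182.0, 231.0, 253.0] [0.43  0.098] 0 205
green 0.81 [325.0, 37.0, 404.0, 116.0] [0.43  0.098] 0 217
green 0.79 [283.0, 192.0, 359.0, 277.0] [0.4264 0.0967] 216 224
```

View pics/w11d.png

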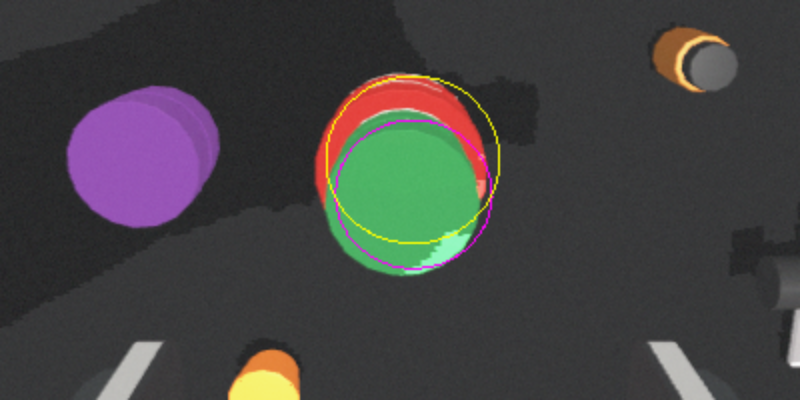

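The green lid centre is about 3 mm left of and 2 mm below the drawn circle, so the jar is at (0.4267, 0.0955). The x was almost right, so the grip was too shallow. The tips sit about 20 mm behind the reported TCP, and I'll go 12 mm deeper.

>>> step_arm --pt "-1 -1 -20 0 0 0 1" --pt "0 0 -30 0 0 0 1" --pt "0 0 -25 0 0 0 1" --pt "0 0 -18 0 0 0 1" --pt "0 0 -10 0 0 0 0.9" --pt "0 0 -6 0 0 0 0.8" --pt "0 0 0 0 0 0 0.65" --pt "0 0 0 0 0 0 0.55" --pt "0 0 0 0 0 0 0.5" --pt "0 0 0 0 0 0 0.5"

```text
t: 26.75
eef_pos: [0.4276, 0.0956, 0.0504]
tool_rot: [3.14, -0.001, 1.37]
ft_force: [-0.5, -0.7, 4.6]
opening: 0.563
grip_force: 36.4
```

>>> step_arm --pt "0 0 10 0 0 0 0.45" --pt "0 0 30 0 0 0 0.45" --pt "0 0 40 0 0 0 0.45" --pt "14 -20 0 0 0 0 0.45" --pt "29 -41 0 0 0 0 0.45" --pt "34 -49 0 0 0 0 0.45" --pt "34 -49 0 0 0 0 0.45" --pt "34 -49 0 0 0 0 0.45" --pt "34 -49 0 0 0 0 0.45" --pt "30 -41 0 0 0 0 0.45"

```text
t: 28.0
eef_pos: [0.6366, -0.2046, 0.1298]
tool_rot: [-3.142, -0.0, 1.369]
ft_force: [-0.0, 0.5, 0.3]
opening: 0.569
grip_force: 36.5
```

>>> step_arm --pt "11 -15 0 0 0 0 0.45" --pt "5 -6 0 0 0 0 0.45" --pt "0 0 -15 0 0 0 0.45" --pt "0 0 -25 0 0 0 0.45" --pt "0 0 -20 0 0 0 0.45" --pt "0 0 -12 0 0 0 0.45" --pt "0 0 -4 0 0 0 0.45" --pt "0 0 0 0 0 0 0.45" --pt "0 0 0 0 0 0 0.45" --pt "0 0 0 0 0 0 0.45"

```text
t: 29.25
eef_pos: [0.6525, -0.2238, 0.0546]
tool_rot: [3.14, 0.0, 1.37]
ft_force: [0.3, -1.8, -0.8]
opening: 0.568
grip_force: 36.5
```

```bash
python3 - <<'E'
from h import *
c=cam('side');cs=cam('scene')
for k in (c,cs):
    s=manip.state()['eef_pos']
    p=np.array([proj(k,[.652+.05*np.cos(t),-.2235+.05*np.sin(t),.035]) for t in a]);cv2.polylines(k['image'],[np.round(p*8).astype(np.int32)],True,(0,0,255),1,shift=3)
im=np.hstack([cv2.resize(c['image'][240:375,380:515],(400,400),interpolation=2),cv2.resize(cs['image'][190:325,120:255],(400,400),interpolation=2)])
cv2.imwrite('pics/s12.png',im)
E
```

```text
(no output)
```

View pics/s12.png

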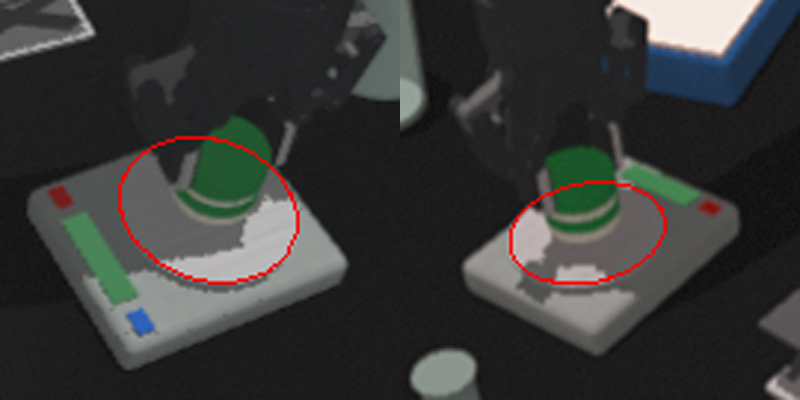

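The drawn circle matches the balance pan in both views, and the green jar hangs over its middle. Setting it down.

>>> step_arm --pt "0 0 -4 0 0 0 0.45" --pt "0 0 -4 0 0 0 0.45" --pt "0 0 -3 0 0 0 0.45" --pt "0 0 -1 0 0 0 0.45" --pt "0 0 -1 0 0 0 0.45" --pt "0 0 -1 0 0 0 0.45" --pt "0 0 0 0 0 0 0.45" --pt "0 0 0 0 0 0 0.45" --pt "0 0 0 0 0 0 0.45" --pt "0 0 0 0 0 0 0.45"

```text
t: 30.6
eef_pos: [0.652, -0.2236, 0.0404]
tool_rot: [3.141, 0.0, 1.37]
ft_force: [-2.7, 1.2, 5.6]
opening: 0.573
grip_force: 36.9
```

>>> step_arm --pt "0 0 0 0 0 0 0.62" --pt "0 0 0 0 0 0 0.72" --pt "0 0 0 0 0 0 0.85" --pt "0 0 0 0 0 0 0.95" --pt "0 0 10 0 0 0 0.95" --pt "0 0 25 0 0 0 0.95" --pt "0 0 45 0 0 0 0.95" --pt "-11 16 35 0 0 0 1" --pt "-30 43 5 0 0 0 1" --pt "-34 49 0 0 0 0 1"

```text
t: 31.85
eef_pos: [0.5777, -0.1152, 0.1616]
tool_rot: [3.137, -0.0, 1.368]
ft_force: [0.6, 0.8, 0.5]
opening: 1.002
grip_force: 0.0
```

>>> step_arm --pt "-34 49 0 0 0 0 1" --pt "-34 49 0 0 0 0 1" --pt "-34 49 0 0 0 0 1" --pt "-32 43 0 0 0 0 1" --pt "-16 22 0 0 0 0 1" --pt "0 0 0 0 0 0 1" --pt "0 0 0 0 0 0 1" --pt "0 0 0 0 0 0 1" --pt "0 0 0 0 0 0 1" --pt "0 0 0 0 0 0 1"

```text
t: 33.1
eef_pos: [0.4271, 0.096, 0.1596]
tool_rot: [-3.141, 0.0, 1.369]
ft_force: [0.4, -0.6, -0.3]
opening: 0.997
grip_force: 0.0
```

```bash
python3 - <<'E'
from h import *
c=cam('wrist','w13.png');s=manip.state();print(np.round(s['eef_pos'],4))
find(c,'red',.032,.045,(.4265,.097),.006)
im=c['image'].astype(int);m=((im[...,2]>120)&(im[...,1]<110)&(im[...,0]<110));m[:, :250]=0;m[:,380:]=0;m[300:]=0
cs,_=cv2.findContours(m.astype(np.uint8),0,1);k=max(cs,key=cv2.contourArea)[:,0,:];print('colour box',k.min(0),k.max(0))
P=np.array([atz(c,u,v,.045)[:2] for u,v in k]);q=np.array([.4265,.097])
for i in range(6):
    P2=P[np.abs(np.hypot(*(P-q).T)-.032)<.004];q=least_squares(lambda q:np.hypot(*(P2-q).T)-.032,q,loss='soft_l1',f_scale=.0005).x
print(q,len(P2),len(P))
for n in('scene','side'):
    A=cam(n)
    for t,X in (('green',[.652,-.2235,.055]),('yellow',[.432,.31,.03]),('white',[.645,.2345,.022])):
        e=proj(A,X);b=[np.round(d['box']) for d in manip.spot_in('jar_'+t,n)]
        print(n,t,np.round(e),min(((x[:2]+x[2:])/2 for x in b),key=lambda v:np.hypot(*(v-e)),default=None))
E
```

```text
[0.4271 0.0961 0.1596]
red 0.73 [279.0, 177.0, 362.0, 263.0] [0.4254 0.0951] 245 245
colour box [279 176] [364 265]
[0.42512049 0.09424819] 323 396
scene green [181. 260.] [182.5 260.5]
scene yellow [484. 288.] [484.  289.5]
scene white [405. 355.] [406.5 357. ]
side green [452. 303.] [451.5 304. ]
side yellow [219. 174.] [216.  176.5]
side white [320. 166.] [321.  166.5]
```

>>> step_arm --pt "-2 -0.5 -20 0 0 0 1" --pt "0 0 -35 0 0 0 1" --pt "0 0 -35 0 0 0 1" --pt "0 0 -30 0 0 0 1" --pt "0 0 -20 0 0 0 1" --pt "0 0 -10 0 0 0 1" --pt "0 0 0 0 0 0 0.85" --pt "0 0 0 0 0 0 0.75" --pt "0 0 0 0 0 0 0.65" --pt "0 0 0 0 0 0 0.65" --newtons 45

```text
t: 34.85
eef_pos: [0.426, 0.0962, 0.0111]
tool_rot: [3.139, -0.001, 1.37]
ft_force: [-1.4, -0.7, 5.6]
opening: 0.728
grip_force: 48.2
```

```bash
python3 - <<'E'
from h import *
def quad(n,roi,th,z,col):
    c=cam(n);im=c['image'];h=np.zeros(im.shape[:2],bool);u0,v0,u1,v1=roi
    h[v0:v1,u0:u1]=th(im[v0:v1,u0:u1].astype(int))
    h=cv2.morphologyEx(h.astype(np.uint8),cv2.MORPH_OPEN,np.ones((3,3)))
    k=max(cv2.findContours(h,0,1)[0],key=cv2.contourArea)
    P=np.array([atz(c,u,v,z)[:2] for u,v in k[:,0]]).astype(np.float32)*1000
    r=cv2.minAreaRect(P);print(n,col,np.round(r[0],1),np.round(r[1],1),round(r[2],1))
    return np.array(r[0])
w=lambda i:(i.min(-1)>150)
for n,roi in(('scene',(180,160,262,230)),('side',(275,360,415,479))): quad(n,roi,w,.05,'plate')
for n,roi in(('scene',(235,262,335,330)),('side',(335,190,420,252))):
    quad(n,roi,lambda i:(i.max(-1)>50)&(i.max(-1)<110)&(np.ptp(i,axis=-1)<12),.06,'jack')
E
```

```text
scene plate [ 419.2 -307.3] [109.5 106.2] 10.5
side plate [ 414.9 -310.6] [105.1 105.2] 10.3
scene jack [664.5  15.8] [144.6 140.5] 79.6
side jack [633.9  -9.3] [135.8 130.2] 79.6
```

>>> step_arm --pt "0 0 10 0 0 0 0.6" --pt "0 0 35 0 0 0 0.6" --pt "0 0 45 0 0 0 0.6" --pt "-2 -30 0 0 0 0 0.6" --pt "-2 -55 0 0 0 0 0.6" --pt "-2 -60 0 0 0 0 0.6" --pt "-2 -60 0 0 0 0 0.6" --pt "-2 -60 0 0 0 0 0.6" --pt "-2 -60 0 0 0 0 0.6" --pt "-2 -45 0 0 0 0 0.6"

```text
t: 36.3
eef_pos: [0.4107, -0.2766, 0.1005]
tool_rot: [3.14, 0.0, 1.368]
ft_force: [1.1, -0.4, -1.7]
opening: 0.726
grip_force: 50.3
```

>>> step_arm --pt "0 -24 0 0 0 0 0.6" --pt "0 -12 0 0 0 0 0.6" --pt "0 0 -8 0 0 0 0.6" --pt "0 0 -10 0 0 0 0.6" --pt "0 0 -8 0 0 0 0.6" --pt "0 0 -3 0 0 0 0.6" --pt "0 0 0 0 0 0 0.6" --pt "0 0 0 0 0 0 0.6" --pt "0 0 0 0 0 0 0.6" --pt "0 0 0 0 0 0 0.6"

```text
t: 37.55
eef_pos: [0.411, -0.3102, 0.0709]
tool_rot: [3.141, 0.0, 1.37]
ft_force: [0.3, -0.4, -2.5]
opening: 0.729
grip_force: 50.3
```

Bottom about 10 mm above the plate; lowering it.

>>> step_arm --pt "1 0 -4 0 0 0 0.6" --pt "0 0 -3 0 0 0 0.6" --pt "0 0 -2 0 0 0 0.6" --pt "0 0 -1 0 0 0 0.6" --pt "0 0 -1 0 0 0 0.6" --pt "0 0 0 0 0 0 0.6" --pt "0 0 0 0 0 0 0.6" --pt "0 0 0 0 0 0 0.6" --pt "0 0 0 0 0 0 0.6" --pt "0 0 0 0 0 0 0.6"

```text
t: 38.8
eef_pos: [0.4116, -0.31, 0.0611]
tool_rot: [3.141, 0.0, 1.37]
ft_force: [-3.2, 3.1, 9.3]
opening: 0.73
grip_force: 51.5
```

>>> step_arm --pt "0 0 0 0 0 0 0.78" --pt "0 0 0 0 0 0 0.88" --pt "0 0 0 0 0 0 1" --pt "0 0 0 0 0 0 1" --pt "0 0 10 0 0 0 1" --pt "0 0 30 0 0 0 1" --pt "0 0 45 0 0 0 1" --pt "4 30 14 0 0 0 1" --pt "5 55 0 0 0 0 1" --pt "5 60 0 0 0 0 1"

```text
t: 40.05
eef_pos: [0.4266, -0.1643, 0.1599]
tool_rot: [3.139, 0.0, 1.368]
ft_force: [1.7, 0.1, -0.2]
opening: 0.993
grip_force: 0.0
```

>>> step_arm --pt "4 45 0 0 0 0 1" --pt "2 22 0 0 0 0 1" --pt "0 6 0 0 0 0 1" --pt "0 0 0 0 0 0 1" --pt "0 0 0 0 0 0 1" --pt "0 0 0 0 0 0 1" --pt "0 0 0 0 0 0 1" --pt "0 0 0 0 0 0 1" --pt "0 0 0 0 0 0 1" --pt "0 0 0 0 0 0 1"

```text
t: 41.3
eef_pos: [0.4319, -0.0921, 0.1587]
tool_rot: [-3.142, 0.0, 1.37]
ft_force: [0.3, 0.3, -0.5]
opening: 1.001
grip_force: 0.0
```

```bash
python3 - <<'E'
from h import *
c=cam('wrist','w14.png');s=manip.state();print(np.round(s['eef_pos'],4))
find(c,'blue',.032,.045,(.4315,-.0915),.006)
# jack: line segments of platform in scene and side: test candidate squares by edge strength
E={}
for n in('scene','side'):
    k=cam(n);g=cv2.cvtColor(k['image'],6).astype(np.float32);g=cv2.GaussianBlur(g,(0,0),1);E[n]=(k,np.hypot(cv2.Sobel(g,5,1,0),cv2.Sobel(g,5,0,1)))
    for t,X in (('red',[.412,-.310,.0725]),):
        e=proj(k,X);b=[np.array(d['box']) for d in manip.spot_in('jar_'+t,n)]
        print(n,t,np.round(e),min(((x[:2]+x[2:])/2 for x in b),key=lambda v:np.hypot(*(v-e)),default=None))
l=np.linspace(-.055,.055,40);S=np.r_[np.c_[l,l*0+.055],np.c_[l,l*0-.055],np.c_[l*0+.055,l],np.c_[l*0-.055,l]]
def score(x,y,t,ns):
    R=np.array([[np.cos(t),-np.sin(t)],[np.sin(t),np.cos(t)]]);Q=np.c_[S@R.T+[x,y],np.full(len(S),.06)];v=0
    for n in ns:
        k,g=E[n];p=np.array([proj(k,q) for q in Q]).astype(np.float32);v+=np.minimum(cv2.remap(g,p[:,0].copy(),p[:,1].copy(),1),60).mean()
    return v
for ns in(['scene'],['side'],['scene','side']):
    b=max(((score(x,y,t,ns),x,y,t) for x in np.arange(.635,.66,.003) for y in np.arange(-.015,.016,.003) for t in np.radians([-14,-10,-6,0,6,10,14])))
    print(ns,np.round(b,3))
E
```

```text
[ 0.4319 -0.092   0.1587]
blue 0.66 [281.0, 176.0, 362.0, 268.0] [ 0.4314 -0.0935] 247 247
scene red [216. 180.] [213.15 182.2 ]
side red [354. 407.] [355.35 407.25]
['scene'] [56.867  0.65  -0.    -0.175]
['side'] [55.642  0.644 -0.    -0.244]
['scene', 'side'] [107.984   0.647  -0.     -0.175]
```

>>> step_arm --pt "0 -1 -20 0 0 0 1" --pt "0 0 -35 0 0 0 1" --pt "0 0 -35 0 0 0 1" --pt "0 0 -30 0 0 0 1" --pt "0 0 -19 0 0 0 1" --pt "0 0 -10 0 0 0 1" --pt "0 0 0 0 0 0 0.85" --pt "0 0 0 0 0 0 0.75" --pt "0 0 0 0 0 0 0.65" --pt "0 0 0 0 0 0 0.65"

```text
t: 42.85
eef_pos: [0.4325, -0.0932, 0.0109]
tool_rot: [3.14, -0.0, 1.37]
ft_force: [-0.6, -0.0, 5.9]
opening: 0.725
grip_force: 48.4
```

>>> step_arm --pt "0 0 10 0 0 0 0.6" --pt "0 0 40 0 0 0 0.6" --pt "0 0 50 0 0 0 0.6" --pt "20 9 0 0 0 0 0.6" --pt "35 15 0 0 0 0 0.6" --pt "40 17 0 0 0 0 0.6" --pt "40 17 0 0 0 0 0.6" --pt "40 17 0 0 0 0 0.6" --pt "25 11 0 0 0 0 0.6" --pt "15 7 0 0 0 0 0.6"

```text
t: 44.1
eef_pos: [0.6484, 0.0007, 0.1101]
tool_rot: [3.141, -0.0, 1.371]
ft_force: [-0.1, -0.3, -0.9]
opening: 0.722
grip_force: 50.1
```

>>> step_arm --pt "0 0 0 0 0 0 0.6" --pt "0 0 -8 0 0 0 0.6" --pt "0 0 -12 0 0 0 0.6" --pt "0 0 -8 0 0 0 0.6" --pt "0 0 -3 0 0 0 0.6" --pt "0 0 0 0 0 0 0.6" --pt "0 0 0 0 0 0 0.6" --pt "0 0 0 0 0 0 0.6" --pt "0 0 0 0 0 0 0.6" --pt "0 0 0 0 0 0 0.6"

```text
t: 45.35
eef_pos: [0.647, -0.0, 0.0788]
tool_rot: [3.141, -0.0, 1.37]
ft_force: [-0.3, -0.7, -0.4]
opening: 0.729
grip_force: 50.1
```

>>> step_arm --pt "0 0 -3 0 0 0 0.6" --pt "0 0 -2 0 0 0 0.6" --pt "0 0 -1.5 0 0 0 0.6" --pt "0 0 -1 0 0 0 0.6" --pt "0 0 -1 0 0 0 0.6" --pt "0 0 0 0 0 0 0.6" --pt "0 0 0 0 0 0 0.6" --pt "0 0 0 0 0 0 0.6" --pt "0 0 0 0 0 0 0.6" --pt "0 0 0 0 0 0 0.6"

```text
t: 46.6
eef_pos: [0.6468, -0.0, 0.0709]
tool_rot: [3.141, -0.0, 1.37]
ft_force: [-2.2, 0.8, 5.9]
opening: 0.723
grip_force: 50.6
```

>>> step_arm --pt "0 0 0 0 0 0 0.78" --pt "0 0 0 0 0 0 0.88" --pt "0 0 0 0 0 0 1" --pt "0 0 0 0 0 0 1" --pt "0 0 10 0 0 0 1" --pt "0 0 30 0 0 0 1" --pt "0 0 50 0 0 0 1" --pt "-20 0 50 0 0 0 1" --pt "-45 0 40 0 0 0 1" --pt "-55 0 0 0 0 0 1"

```text
t: 47.85
eef_pos: [0.5291, -0.0001, 0.2547]
tool_rot: [3.132, -0.002, 1.37]
ft_force: [0.4, 0.4, 0.1]
opening: 1.002
grip_force: 0.0
```

>>> step_arm --pt "-55 0 0 0 0 0 1" --pt "-55 0 0 0 0 0 1" --pt "-30 0 0 0 0 0 1" --pt "0 0 0 0 0 0 1" --pt "0 0 0 0 0 0 1" --pt "0 0 0 0 0 0 1" --pt "0 0 0 0 0 0 1" --pt "0 0 0 0 0 0 1" --pt "0 0 0 0 0 0 1" --pt "0 0 0 0 0 0 1"

```text
t: 49.1
eef_pos: [0.3869, -0.0001, 0.2501]
tool_rot: [-3.141, 0.0, 1.37]
ft_force: [-0.7, 0.1, 0.1]
opening: 0.997
grip_force: 0.0
```

```bash
python3 - <<'E'
from h import *
T=dict(white=(.645,.2345,.004,.018,.036),yellow=(.432,.31,.01,.025,.04),green=(.652,-.2235,.035,.025,.04),red=(.412,-.31,.05,.032,.045),blue=(.647,0,.06,.032,.045))
o=[]
for n in('side','scene'):
    A=cam(n)
    for t,(x,y,z,r,h) in T.items():
        P=np.array([proj(A,[x+r*np.cos(q),y+r*np.sin(q),zz]) for q in a for zz in(z,z+h)]);e=(P.min(0)+P.max(0))/2
        b=[np.array(d['box']) for d in manip.spot_in('jar_'+t,n)]
        print(n,t,np.round(e,1),np.round(min(((k[:2]+k[2:])/2 for k in b),key=lambda v:np.hypot(*(v-e)),default=e*0),1))
    o.append(A['image'])
im=np.hstack([cv2.resize(o[0][130:480,150:530],(400,400)),cv2.resize(o[1][150:420,130:530],(400,400))]);cv2.imwrite('pics/end.png',im)
E
```

```text
side white [320.  165.9] [317.4 167. ]
side yellow [218.6 173.9] [216.  175.8]
side green [452.  302.6] [453.6 302.8]
side red [354.9 407.3] [352.8 406.2]
side blue [378.8 210. ] [377.4 211. ]
scene white [405.7 354.6] [404.8 355.2]
scene yellow [483.8 288. ] [483.2 291.6]
scene green [181.1 259.9] [181.2 261.4]
scene red [215.7 180.3] [213.4 181.4]
scene blue [282.7 285. ] [282.2 286.8]
```

View pics/end.png

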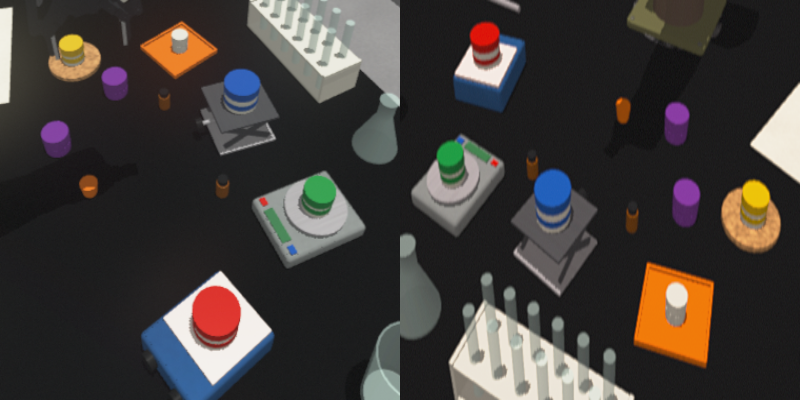

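All five jars stand upright in the middle of their stations: side crop red (216,315), green (318,195), blue (241,90), yellow (71,50), white (180,40). The arm is clear, so I'm handing the job in.

```bash
python3 -c "
from plant import manip
print(manip.finish_job())"
```

```text
the job is handed in; nothing more can be done
None
```

All five jars stand upright and released near the middle of their stations, and I handed the job in at about 49 s; the first try at the green jar came down on its lid (about 10 N), so I backed off and gripped it again lower.

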